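Top up the slide pile, then free the sagging bolt and hold the cage gate ajar

ROBOT

A 7-joint arm with a two-finger parallel gripper is mounted at the origin on a cart in front of the work surface, level with it; the furniture and walls round the work are solid. World frame = base frame: x ahead of the robot, y to its left, z up, the work surface at z = 0. Lengths are in mm, angles in rad, forces in N, time in s.
With the tool pointing down it reaches from about 425 to 1025 mm from the base axis. Payload 9.4 kg.
Tool frame: the origin (TCP) lies midway between the tips of the shut fingers; the grasp point (between the pads) lies 19 mm behind it; z points along the fingers, x is the direction in which the jaws open and shut, and the axes are right-handed (so a half turn about z gives the same grasp; the last joint's range is limited). The gripper opens to 93 mm and grips with 3 to 60 N. Pads are 15 mm wide; open, the fingers measure 128 mm over their backs; the gripper's body (75 mm by 188 mm) begins 65 mm behind the grasp point.
Start: joints at [1.199, 0.599, -0.003, 1.599, 0.002, 0.943, -0.08], TCP at [210.637, -693.726, 195.618] pointing down, gripper open.
Joint ranges: [-2.57, 2.57], [-0.35, 1.97], [-1.29, 1.29], [0.11, 2.56], [-1.05, 4.19], [0.11, 1.86], [-2.63, 2.63]. Speed limits (rad/s): [2.22, 2.22, 3.01, 3.01, 3.14, 3.14, 3.14].

INTERFACE

Orientations are given as a rotation vector (axis times angle).
In Python, from station import robot gives the robot as it stands. The module is installed in compiled form; this text tells all that it offers.
- The arm moves only by the tool servo_tool, never from a script. Its argument "plan" is one flat list of numbers, 7 for each row, row after row: the turn, a rotation vector about the tool's x, y, z in rad, then the shift along the tool's x, y, z in mm, then the finger opening in mm, from 0 to 93. In form: [wx, wy, wz, dx, dy, dz, jaw, wx, wy, wz, dx, dy, dz, jaw, ...]. A call has 1 to 20 rows; each row shifts and turns the commanded pose from where the row before left it, along the tool's axes as they then stand; what a row does not reach is not made up. A row lasts 1/12 s, in which the tool goes at most 41.7 mm and 7.16 degrees, less where a joint would pass 70% of its speed; a pose out of reach is approached as far as the arm can. A call is refused whole if a number of a shift passes 41.7 or a number of a turn 0.125, either way. A call with a gripper value outside its range is refused whole. The fingers move at their own pace and stop on an object; the grip force is fixed at half the most. Time passes only in rows, so rows that do not move let the fingers close. It gives the time, the measured TCP pose, the force and the opening at its end, in the units of the state.
- robot.get_obs(): the state, without advancing time (a new reading comes with each control period).
- robot.capture(name): name is "side" or "top"; returns the picture (384x512x3 uint8, red, green, blue); there is no depth.
- robot.get_calibration(name): a dict with "camera_matrix" (3x3 intrinsics, pixels), "R" (3x3) and "t" (3): a world point X has camera coordinates R X + t. Camera axes: x right, y down, z forward; pixel columns grow to the right and rows downward; lengths in mm; the calibration is good to about 2 mm. A picture is of the moment at which its call begins. get_calibration takes no time and is no camera call.
- robot.job_done(): hands the job in, once; it reports no verdict.
Trained networks look in the newest picture that a camera, given by its name, has taken for a name from the list of things; names that differ only in an ending like _2 or _b are one class to them, and where a whole thing is asked for, a point or a joint stands for the part that bears it (a point fixed in the world has none). Each returns a list of dicts, best first, with "conf" (0 to 1); they miss things now and then, are a little off and sometimes report something else, mostly with a low value. They report only what shows in the picture. A call takes as long as a camera call. They do not tell look-alikes from the thing itself.
- robot.boxes_of(camera, label): "box" ([left, top, right, bottom] in pixels, round what is visible of it).
The state is a dict: "time_s": time; "joint_positions": joint angles; "dq": joint speeds; "joint_efforts": joint torques, N m; "position": TCP position; "eef_rot": TCP orientation; "wrist_force": force on the tool from outside, world axes, zero at the start; "torque": the same for the moment, N m; "finger_gap": opening from 0.0 (shut) to 1.0 (fully open).
Only numpy, scipy, OpenCV 4.12 (cv2) and the standard library are available. Lean on these libraries where they do the work, as an engineer would, in place of code of your own. Each camera call takes 0.05 s, during which the arm holds its last target.

TASK

The slide cartons are about to be locked away in the specimen cage: lay the single slide carton squarely on top of the pile of two, without pushing the pile out of place. Then open the spring-shut gate for the colleague who will load them: its barrel bolt sags and its head catches behind the bent lip of the keeper, so lift the bolt by its knob while drawing it back out of the keeper, without forcing it. By that same knob pull the gate about 10 cm ajar (at its free edge) and finish there, still holding it; leave the jar and the vial alone.

Things in the scene. Friction and masses are not known exactly. Their poses are not given: they have to be found in the camera images.
- slide_a: bottom carton of the pile of two: a white and green slide carton, 55 x 85 x 32 mm (x, y, z of its own frame), lying flat on the table. Origin: centre of its underside; x along its 55 mm side, y along its 85 mm side, z up. About 0.2 kg
- slide_b: upper carton of the pile, same carton (55 x 85 x 32 mm, same axes and origin), lying squarely on slide_a, its top 64 mm above the table
- slide_c: the single carton, same carton (55 x 85 x 32 mm, same axes and origin), lying flat on the table in front and to the left of the cage, nothing within 25 mm of its long sides; to go on slide_b, either way round
- cage: fixed white specimen cage with wire sides, 180 deep (x) x 314 wide (y) x 195 mm high, standing on the table; origin: centre of its underside; its front, with the gate, faces its own -x; its own y points left as seen from the robot
- gate (a joint): gate hinge, rad; 0 = shut, grows as the gate's free (right) end swings out towards the robot, to 1.5. Spring hinges push it shut with 0.3 N m at 0 and 0.5 N m at 0.4 rad; let go, it swings shut. The free edge is 250 mm from the hinge axis, so 10 cm ajar is 0.4 rad
- gate_hinge (a point): point on the gate's vertical hinge axis, at the gate's left end, 165 mm above the table; axes turn with the gate: -y along the gate from hinge to free edge, -x out of its front, z up. The gate is 14 mm thick, its front face 7 mm in front of this axis; its lower edge is 13 mm and its top 189 mm above the table
- gate_edge (a point): point on the gate's front face at its free edge, 250 mm from the hinge axis, 165 mm above the table
- barrel (a joint): lift of the barrel bolt, rad: the barrel hangs on the gate's front by one screw, 90 mm from the hinge axis and 165 mm above the table, and swings up about it in the gate's plane together with the bolt; 0 = sagging by its weight (nose 0.07 rad below level), grows as lifted, stop at 0.13. Lifting takes about 2 N at the knob; let go, it drops to 0
- bolt (a joint): draw of the bolt in its barrel, m: 0 = fully shot; grows as it is drawn along itself to the left, stop at 0.045; 1 N of friction, stays where left. While it sags, its head catches behind the keeper's lip at 0.005 to 0.010; with the knob raised 6 to 12 mm (stop at 13) it passes over. From 0.028 on the head is clear of the keeper and the gate free
- knob: the bolt's knob: a round steel pin, 14 mm thick, standing straight out of the gate's front; its graspable 36 mm lie 34 to 70 mm in front of the gate's front face, 195 mm from the hinge axis when the bolt is shot. Origin: on the rod's axis at the pin; -x along the pin, out of the gate; y along the rod, the way it is drawn. Free for 50 mm to either side and open above
- knob_grip (a point): middle of the graspable part of the knob, 52 mm in front of the gate's front face; when sagging 158 mm above the table, 37 mm below the cage's roof; same axes as knob. Taken from above with the fingers closing along the rod
- bolt_head: round steel button head at the nose of the bolt, 22 mm across, 8 mm thick, on the rod's axis; origin: centre of its inner face, 77 mm from the knob along the rod; y along the rod, in the direction of drawing
- keeper: the keeper: steel U bracket fixed on the front of the cage's right post, open at the top and towards the gate, 30 mm along the rod; front cheek 36 mm in front of the post, up to 171 mm above the table; its near lip is bent up and in. Origin at table height on the post's front face, under the keeper's middle; same axes as cage
- lip_top (a point): top edge of the keeper's bent lip, 147 mm above the table, just under the rod and on the gate side of the bolt's head
- jar: small jar with a pale screw cap, 43 mm wide, 72 mm high, standing right of the cage; to be left alone
- vial: small screw-cap tube, 17 mm wide, 50 mm high, standing near the pile; to be left alone
Things that resemble listed ones, but are neither listed nor needed, are in the scene too. Leave any pink or purple look-alike of the slide_a alone.

How it is judged (in metres and radians):
On the way, in this order (a step that is already met when the one before it is completed fails the run):
1. the single carton lies squarely on the pile and is let go (x of slide_c in the frame of slide_b between -0.007 and 0.007 m and y of slide_c in the frame of slide_b between -0.007 and 0.007 m and x of slide_b in the frame of slide_a between -0.007 and 0.007 m and y of slide_b in the frame of slide_a between -0.007 and 0.007 m and angle between the x axis of slide_c and the x axis of slide_b, either way round below 0.12 rad and angle between the x axis of slide_b and the x axis of slide_a, either way round below 0.12 rad and z of slide_c in the frame of slide_b between 0.028 and 0.036 m and angle between each of slide_c, slide_b's own z axis and vertical below 0.08 rad and distance of slide_a from where it was at the start of the episode below 0.03 m and linear speed of slide_c below 0.02 m/s and contact force between the fingers and slide_c below 0.2 N), for 0.2 s.
2. the bolt is lifted while its head is still behind the bent lip, the gate shut (value of joint barrel above 0.03 rad and value of joint bolt below 0.02 m and value of joint gate below 0.05 rad), for 0.05 s.
3. the bolt is drawn out of the keeper by the knob (value of joint bolt above 0.028 m and contact force between the fingers and knob above 0.5 N), for 0.05 s.
At the end, for the whole second after the job is handed in: Fingers on the knob (over 1 N) hold the gate still at 0.26 to 0.56 rad (6.5 to 14 cm at its free edge), bolt drawn over 24 mm, no carton touching the cage; the three cartons lie flat in a pile, each within 7 mm and 0.12 rad of the one below, the bottom one within 3 cm of its start (value of joint gate between 0.26 and 0.56 rad and velocity of joint gate between -0.05 and 0.05 rad/s and value of joint bolt above 0.024 m and contact force between the fingers and knob above 1 N and contact force between cage and slide_a below 0.3 N and contact force between cage and slide_b below 0.3 N and contact force between cage and slide_c below 0.3 N and x of slide_c in the frame of slide_b between -0.007 and 0.007 m and y of slide_c in the frame of slide_b between -0.007 and 0.007 m and x of slide_b in the frame of slide_a between -0.007 and 0.007 m and y of slide_b in the frame of slide_a between -0.007 and 0.007 m and angle between the x axis of slide_c and the x axis of slide_b, either way round below 0.12 rad and angle between the x axis of slide_b and the x axis of slide_a, either way round below 0.12 rad and z of slide_c in the frame of slide_b between 0.028 and 0.036 m and angle between each of slide_c, slide_b's own z axis and vertical below 0.08 rad and distance of slide_a from where it was at the start of the episode below 0.03 m); the arm keeps its last pose, push and grip.
It fails at once if the bolt is forced against its keeper (over 40 N) (contact force between bolt_head and keeper above 40 N).
It fails at once if the jar or the vial is knocked over or shifted by more than 3 cm (distance of any of jar, vial from where it was at the start of the episode above 0.03 m or angle between any of jar, vial's own z axis and vertical above 0.5 rad).
It also fails if it takes over 58 s, if anything falls off the work surface, if the arm or the gripper's body presses on something with over 40 N, if the wrist force passes 120 N, or if a joint passes its speed limit or range.

## Working session

There is one attempt and no reset: what is moved stays moved. The work goes in short steps, Python scripts to look and compute and a tool call to move; the robot and the scene stay as the last step left them, time stands still between calls to the robot, and variables do not carry over. Pictures are saved under pics/ and viewed, and the job is handed in when it is done.

Besides the shell and the picture viewer there is one more tool, called by a JSON object that holds its "op" and its "data". servo_tool: Moves the arm, as the interface text tells. Its arguments: {"type":"object","properties":{"plan":{"type":"array","items":{"type":"number"}}},"required":["plan"]}

```bash
mkdir -p pics; python3 - <<'E'
from station import robot
import cv2,numpy as np
o=robot.get_obs();print({k:np.round(v,3).tolist() for k,v in o.items()})
for n in("side","top"):
    im=robot.capture(n);cv2.imwrite(f"pics/{n}0.png",im[:,:,::-1])
    c=robot.get_calibration(n);print(n,{k:np.round(v,3).tolist() for k,v in c.items()})
    for l in("slide_a","knob","cage","keeper","bolt_head","jar","vial","gate"):
        print(l,[(np.round(b["box"]).tolist(),round(b["conf"],2)) for b in robot.boxes_of(n,l)][:5])
E
```

```text
{'time_s': 0.0, 'joint_positions': [1.199, 0.6, -0.003, 1.6, 0.002, 0.943, -0.08], 'dq': [0.001, 0.002, 0.0, -0.0, 0.0, 0.001, 0.0], 'joint_efforts': [-0.001, -76.508, 1.497, -25.235, -0.053, 0.017, 0.0], 'position': [210.468, -693.259, 194.765], 'eef_rot': [-2.523, 1.871, 0.002], 'wrist_force': [-0.436, -0.489, 0.327], 'torque': [0.047, -0.013, -0.038], 'finger_gap': 1.0}
side {'camera_matrix': [[353.503, 0.0, 258.611], [0.0, 353.503, 185.893], [0.0, 0.0, 1.0]], 'R': [[0.976, -0.216, -0.026], [-0.098, -0.333, -0.938], [0.194, 0.918, -0.346]], 't': [-548.931, 187.586, 786.011]}
slide_a [([215.0, 295.0, 262.0, 311.0], 0.93), ([214.0, 263.0, 263.0, 297.0], 0.8), ([193.0, 186.0, 223.0, 211.0], 0.73), ([327.0, 227.0, 365.0, 260.0], 0.6), ([216.0, 242.0, 261.0, 265.0], 0.56)]
knob [([237.0, 165.0, 256.0, 174.0], 0.64), ([212.0, 260.0, 262.0, 294.0], 0.35)]
cage [([236.0, 136.0, 344.0, 236.0], 0.71)]
keeper [([254.0, 169.0, 272.0, 194.0], 0.68)]
bolt_head []
jar [([283.0, 245.0, 307.0, 288.0], 0.74), ([254.0, 167.0, 274.0, 194.0], 0.35)]
vial [([186.0, 244.0, 198.0, 269.0], 0.43), ([233.0,
[... 165 characters left out ...]
R': [[0.029, -1.0, 0.003], [-0.988, -0.029, -0.153], [0.153, 0.001, -0.988]], 't': [7.566, 586.773, 1261.841]}
slide_a [([160.0, 213.0, 184.0, 246.0], 0.95), ([322.0, 206.0, 345.0, 243.0], 0.64), ([278.0, 123.0, 310.0, 153.0], 0.61)]
knob [([226.0, 183.0, 234.0, 202.0], 0.62), ([188.0, 172.0, 261.0, 198.0], 0.58), ([250.0, 174.0, 261.0, 188.0], 0.47)]
cage [([154.0, 110.0, 265.0, 201.0], 0.79), ([253.0, 175.0, 263.0, 191.0], 0.27)]
keeper []
bolt_head [([151.0, 108.0, 266.0, 200.0], 0.53)]
jar [([317.0, 177.0, 329.0, 192.0], 0.7)]
vial [([205.0, 177.0, 259.0, 198.0], 0.71)]
gate [([159.0, 171.0, 258.0, 203.0], 0.62), ([158.0, 211.0, 184.0, 247.0], 0.41), ([150.0, 110.0, 262.0, 201.0], 0.23)]
```

```bash
python3 - <<'E'
import cv2
a=cv2.imread("pics/top0.png");cv2.imwrite("pics/top0c.png",cv2.resize(a[90:270,130:370],None,fx=3.3,fy=3.3,interpolation=cv2.INTER_CUBIC))
a=cv2.imread("pics/side0.png");cv2.imwrite("pics/side0c.png",cv2.resize(a[125:325,170:390],None,fx=3,fy=3,interpolation=cv2.INTER_CUBIC)[:600])
E
```

```text
(no output)
```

View pics/top0c.png

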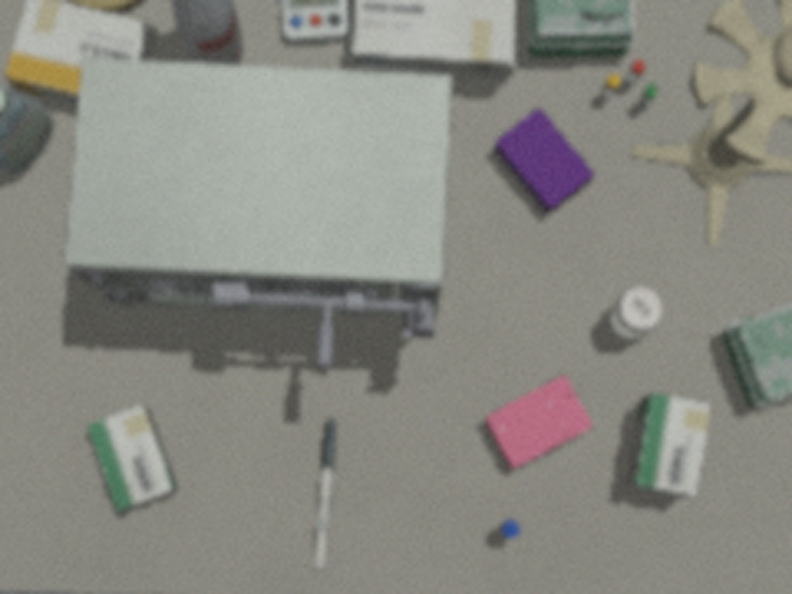

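View pics/side0c.png

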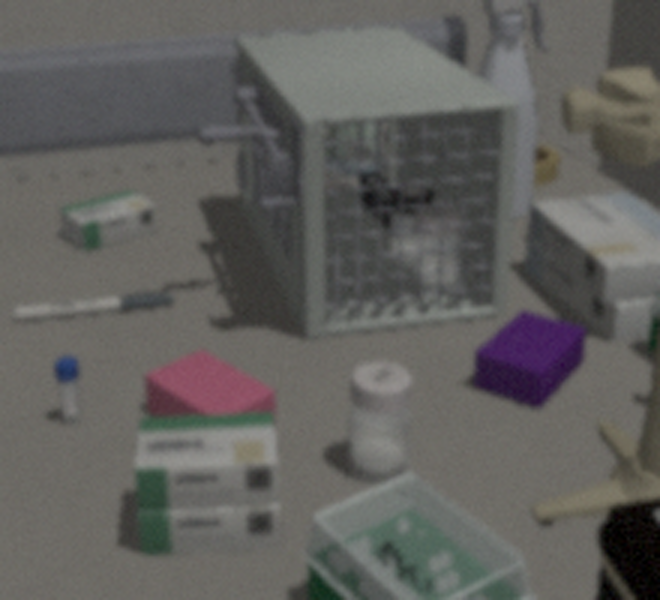

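View pics/top0.png

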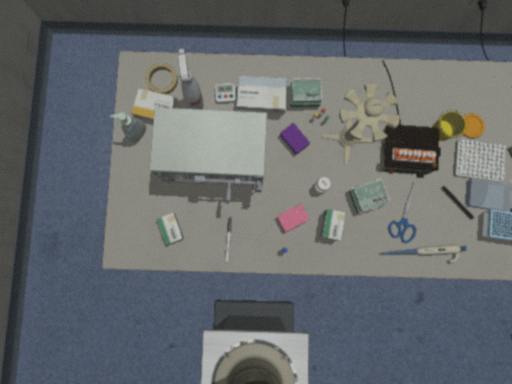

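View pics/side0.png

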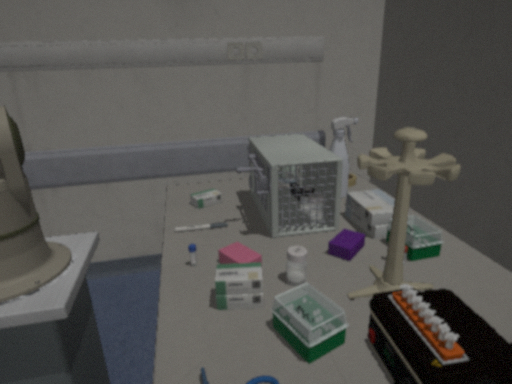

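```bash
cat >h.py <<'E'
from station import robot
import cv2,numpy as np
def P(n,X):
    c=robot.get_calibration(n);X=np.atleast_2d(X).astype(float)
    q=(X@np.array(c["R"]).T+np.array(c["t"]))@np.array(c["camera_matrix"]).T
    return q[:,:2]/q[:,2:]
def ray(n,u,v,z):
    c=robot.get_calibration(n);R=np.array(c["R"]);t=np.array(c["t"])
    d=R.T@np.linalg.solve(np.array(c["camera_matrix"]),[u,v,1.]);o=-R.T@t
    return o+d*(z-o[2])/d[2]
def avg(n,k=4):
    return np.mean([robot.capture(n).astype(float) for _ in range(k)],0)
def crop(im,x0,y0,x1,y1,f,name):
    im=np.clip(im,0,255).astype(np.uint8)
    cv2.imwrite(name,cv2.resize(im[y0:y1,x0:x1,::-1],None,fx=f,fy=f,interpolation=cv2.INTER_CUBIC))
E
python3 - <<'E'
from h import *
t=avg("top");s=avg("side");np.savez("av.npz",t=t,s=s)
a=lambda im,b,f:cv2.resize(np.clip(im*1.4,0,255).astype(np.uint8)[b[1]:b[3],b[0]:b[2],::-1],None,fx=f,fy=f,interpolation=cv2.INTER_CUBIC)
cv2.imwrite("pics/c1.png",np.hstack([a(t,(150,205,195,250),8),a(t,(310,200,355,245),8)]))
cv2.imwrite("pics/c2.png",a(s,(205,235,275,315),7))
cv2.imwrite("pics/c3.png",a(s,(185,180,235,220),10))
cv2.imwrite("pics/c4.png",a(t,(150,165,270,210),6))
cv2.imwrite("pics/c5.png",a(s,(230,140,290,200),9))
E
```

```text
(no output)
```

View pics/c1.png

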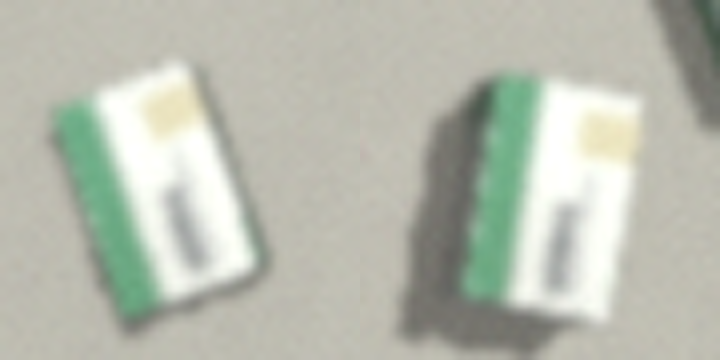

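View pics/c2.png

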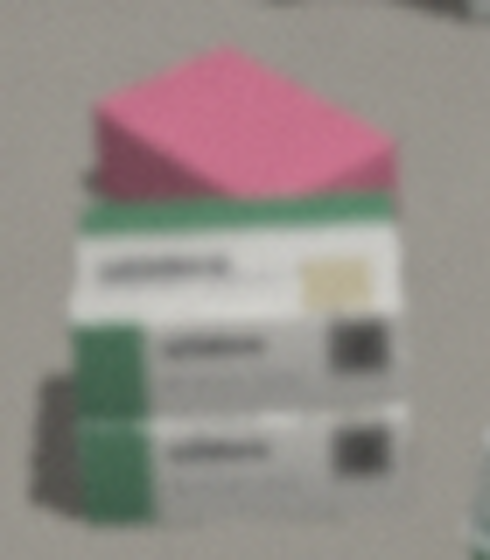

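View pics/c3.png

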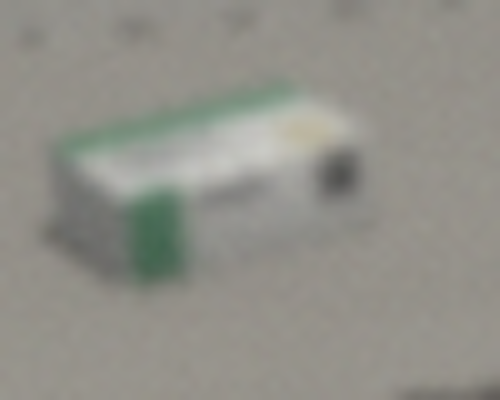

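View pics/c4.png

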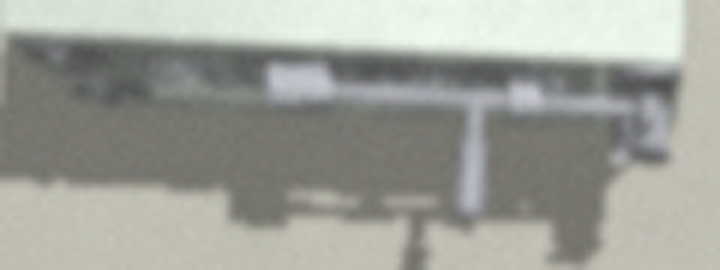

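View pics/c5.png

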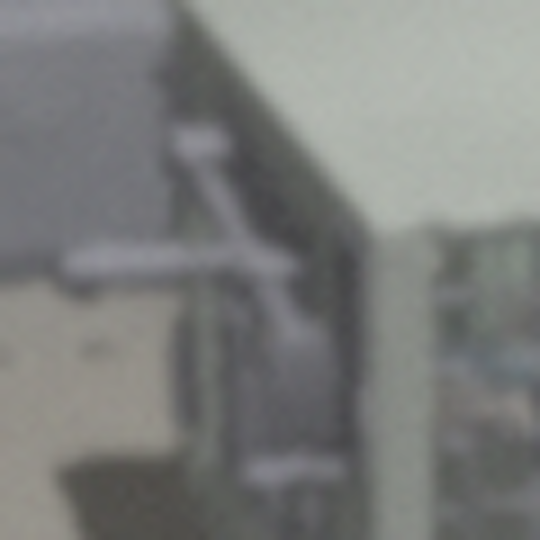

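```bash
cat >>h.py <<'E'
from scipy.optimize import least_squares
def fitbox(z,obs,x0):
    # obs: list of (cam, 4 pixel corners ordered cyc.) ; corner order sx,sy
    def corners(p):
        c,s=np.cos(p[2]),np.sin(p[2]);L=np.array([[-27.5,42.5],[27.5,42.5],[27.5,-42.5],[-27.5,-42.5]])
        return np.c_[L@np.array([[c,s],[-s,c]])+p[:2],np.full(4,z)]
    f=lambda p:np.concatenate([(P(n,corners(p))-np.array(q)).ravel() for n,q in obs])
    r=least_squares(f,x0,loss='soft_l1');return r.x,np.round(f(r.x).reshape(-1,4,2),1)
def px(pts,s,o): return (np.array(pts,float)+.5)/s-.5+np.array(o)
E
cat > fit1.py <<'E'
from h import *
# carton frame: y axis approx world x here? top img: rows up = +x, cols left=+y. long side along world x => y_own~world x, x_own = right
# corner order: (-x,+y)=image TL ; (+x,+y)=TR; (+x,-y)=BR; (-x,-y)=BL  (x_own=-worldy, y_own=worldx => yaw=-pi/2)
ct=px([(58,105),(185,62),(262,270),(125,325)],8,(150,205))
pt=px([(138,75),(280,95),(245,320),(105,298)],8,(310,200))
# side: green edge=-x; left end = -y(near robot)
cs=px([(290,80),(375,135),(125,195),(60,150)],10,(185,180))
ps=px([(393,190),(402,315),(75,325),(88,205)],7,(205,235))
for nm,z,a,b,x0 in(("c",32,ct,cs,(550,250,-1.2)),("pile",64,pt,ps,(550,-250,-1.7))):
    for obs in([("top",a)],[("side",b)],[("top",a),("side",b)]):
        p,r=fitbox(z,obs,x0);print(nm,[o[0] for o in obs],np.round(p,3),r.tolist())
k=px([(472,205)],6,(150,165))[0];print("knob tip top",k,ray("top",*k,158))
kb=px([(475,105)],6,(150,165))[0];print("knob base top",kb,ray("top",*kb,158))
kc=px([(75,265)],9,(230,140))[0];print("knob tip side",kc,ray("side",*kc,158))
for n,q in (("cage roof FR",(682,66)),("FL",(5,38))):
    q=px([q],6,(150,165))[0];print(n,ray("top",*q,195))
for n,q in (("TL",(153,110)),("TR",(266,111))): print(n,ray("top",*q,195))
E
python3 fit1.py
```

```text
c ['top'] [452.296 271.864  -1.189] [[[-0.5, 0.7], [0.7, -0.1], [-0.0, 0.0], [-0.1, -0.6]]]
c ['side'] [453.242 269.083  -1.183] [[[0.3, 0.5], [0.0, -0.2], [0.3, 0.2], [-0.8, -0.6]]]
c ['top', 'side'] [452.828 271.562  -1.189] [[[-0.4, 0.5], [0.8, -0.3], [0.1, -0.2], [0.0, -0.7]], [[0.2, 0.2], [-0.2, -0.4], [0.1, -0.1], [-0.9, -0.9]]]
pile ['top'] [ 477.3   -224.119   -1.712] [[[-0.3, -0.3], [0.1, 0.3], [0.6, 0.2], [-0.3, -0.2]]]
pile ['side'] [ 476.713 -226.814   -1.755] [[[0.6, 0.3], [0.6, -0.5], [-1.0, 0.1], [-0.4, -0.1]]]
pile ['top', 'side'] [ 477.072 -225.226   -1.731] [[[0.3, -0.4], [0.7, 0.6], [0.6, 0.4], [-0.1, -0.3]], [[0.3, -0.5], [1.0, -1.4], [-0.5, -0.2], [-0.7, -0.2]]]
knob tip top [228.25 198.75] [532.80906321  88.11757924 158.        ]
knob base top [228.75       182.08333333] [579.97348856  88.45344366 158.        ]
knob tip side [237.88888889 169.        ] [531.95640337  93.91109608 158.        ]
cage roof FR [594.57884439  -6.97598629 195.        ]
FL [598.54637609 301.21518708 195.        ]
TL [771.59562253 305.24012664 195.        ]
TR [778.04715809 -10.20380666 195.        ]
```

```bash
cat >>h.py <<'E'
from scipy.spatial.transform import Rotation as Ro
def state():
    o=robot.get_obs();R=Ro.from_rotvec(o["eef_rot"]).as_matrix()
    p=np.array(o["position"]);x=R[:,0]
    print("t",round(o["time_s"],2),"p",np.round(p,1),"jawyaw",round(np.arctan2(x[1],x[0]),3),"z",np.round(R[:,2],3),"F",np.round(o["wrist_force"],1),"T",np.round(o["torque"],2),"gap",round(o["finger_gap"]*93,1))
    return p,R,o
def goal(p,R,target,yaw=None):
    d=R.T@(np.array(target)-p);print("shift in tool axes",np.round(d,1),"len",round(np.linalg.norm(d),1))
    if yaw is not None:
        a=np.arctan2(R[1,0],R[0,0]);e=(yaw-a+np.pi/2)%np.pi-np.pi/2
        z=np.array([0,0,-1.]);y=np.cross(z,[np.cos(a+e),np.sin(a+e),0])
        G=np.c_[[np.cos(a+e),np.sin(a+e),0],y,z]
        w=Ro.from_matrix(R.T@G).as_rotvec();print("turn in tool axes",np.round(w,3)); 
        return R@Ro.from_rotvec(w).as_matrix()
    return R
E
python3 - <<'E'
from h import *
p,R,o=state();print(np.round(R,3))
R=goal(p,R,[470,-300,195],-1.189)
print("after turn");goal(p,R,[470,-300,195]);goal(np.array([470,-300,195]),R,[480,60,195]);goal(np.array([480,60,195]),R,[452.5,271,80])
E
```

```text
t 1.3 p [ 210.6 -693.7  195.6] jawyaw -1.276 z [-0.  0. -1.] F [ 0.  -0.3  0.4] T [-0.04  0.03  0.03] gap 92.7
[[ 0.291 -0.957 -0.   ]
 [-0.957 -0.291  0.   ]
 [-0.     0.    -1.   ]]
shift in tool axes [-301.4 -362.6    0.6] len 471.5
turn in tool axes [ 0.     0.    -0.087]
after turn
shift in tool axes [-268.7 -387.4    0.6] len 471.5
shift in tool axes [-330.4 -143.4   -0. ] len 360.1
shift in tool axes [-206.1  -53.1  115. ] len 241.9
```

{"op": "servo_tool", "data": {"plan": [0,0,-0.087,0,0,0,93,0,0,0,-22.4,-32.3,0,93,0,0,0,-22.4,-32.3,0,93,0,0,0,-22.4,-32.3,0,93,0,0,0,-22.4,-32.3,0,93,0,0,0,-22.4,-32.3,0,93,0,0,0,-22.4,-32.3,0,93,0,0,0,-22.4,-32.3,0,93,0,0,0,-22.4,-32.3,0,93,0,0,0,-22.4,-32.3,0,93,0,0,0,-22.4,-32.3,0,93,0,0,0,-22.4,-32.3,0,93,0,0,0,-22.4,-32.3,0,93,0,0,0,-33,-14.3,0,93,0,0,0,-33,-14.3,0,93,0,0,0,-33,-14.3,0,93,0,0,0,-33,-14.3,0,93,0,0,0,-33,-14.3,0,93,0,0,0,-33,-14.3,0,93,0,0,0,-33,-14.3,0,93]}}

```text
time_s: 2.97
position: [476.9, -46.6, 195.9]
eef_rot: [-2.602, 1.76, -0.001]
wrist_force: [1.1, 0.3, 0.3]
finger_gap: 0.998
```

```bash
python3 - <<'E'
from h import *
p,R,o=state();goal(p,R,[452.5,271,80],-1.189)
E
```

```text
t 2.97 p [476.9 -46.6 195.9] jawyaw -1.189 z [ 0.001 -0.    -1.   ] F [1.1 0.3 0.3] T [-0.01 -0.08 -0.01] gap 92.8
shift in tool axes [-303.9  -95.5  115.9] len 338.9
turn in tool axes [-0.001 -0.    -0.   ]
```

{"op": "servo_tool", "data": {"plan": [0,0,0,-30.4,-9.6,11.6,93,0,0,0,-30.4,-9.6,11.6,93,0,0,0,-30.4,-9.6,11.6,93,0,0,0,-30.4,-9.6,11.6,93,0,0,0,-30.4,-9.6,11.6,93,0,0,0,-30.4,-9.6,11.6,93,0,0,0,-30.4,-9.6,11.6,93,0,0,0,-30.4,-9.6,11.6,93,0,0,0,-30.4,-9.6,11.6,93,0,0,0,-30.4,-9.6,11.6,93,0,0,0,0,0,0,93,0,0,0,0,0,0,93]}}

```text
time_s: 3.97
position: [452.1, 271.7, 78.9]
eef_rot: [2.606, -1.754, -0.001]
wrist_force: [0.0, -0.2, -0.3]
finger_gap: 0.999
```

```bash
python3 - <<'E'
from h import *
p,R,o=state();goal(p,R,[452.5,271,7],-1.189)
for n,b,f in(("top",(140,195,220,255),8),("side",(150,140,260,230),6)):
    im=robot.capture(n); crop(im*1.3,*b,f,f"pics/g1{n}.png")
E
```

```text
t 3.97 p [452.1 271.7  78.9] jawyaw -1.185 z [-0.001  0.    -1.   ] F [ 0.  -0.2 -0.3] T [-0.08 -0.01  0.01] gap 92.9
shift in tool axes [ 0.8 -0.2 71.9] len 71.9
turn in tool axes [0.001 0.    0.004]
```

View pics/g1side.png

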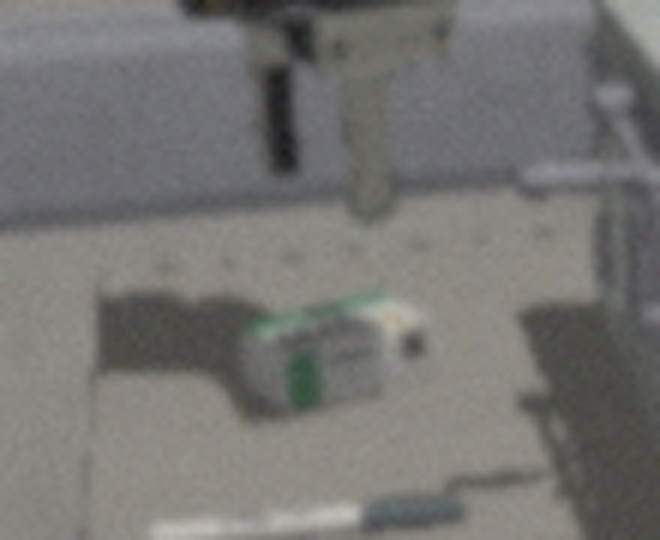

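{"op": "servo_tool", "data": {"plan": [0,0,0,0.4,0,20,93,0,0,0,0.4,0,20,93,0,0,0,0,0,20,93,0,0,0,0,0,11.5,93,0,0,0,0,0,0,93,0,0,0,0,0,0,75,0,0,0,0,0,0,65,0,0,0,0,0,0,60,0,0,0,0,0,0,57,0,0,0,0,0,0,54,0,0,0,0,0,0,50,0,0,0,0,0,0,45,0,0,0,0,0,0,45]}}

```text
time_s: 5.15
position: [453.9, 269.5, 9.3]
eef_rot: [-2.601, 1.759, -0.001]
wrist_force: [0.1, -1.3, 12.9]
finger_gap: 0.499
```

```bash
python3 - <<'E'
from h import *
p,R,o=state()
for n,b,f in(("top",(140,195,220,255),8),("side",(150,140,260,230),6)):
    im=robot.capture(n); crop(im*1.3,*b,f,f"pics/g2{n}.png")
E
```

```text
t 5.15 p [453.9 269.5   9.3] jawyaw -1.189 z [ 0.002  0.001 -1.   ] F [ 0.1 -1.3 12.9] T [-0.28  0.02  0.  ] gap 46.4
```

View pics/g2side.png

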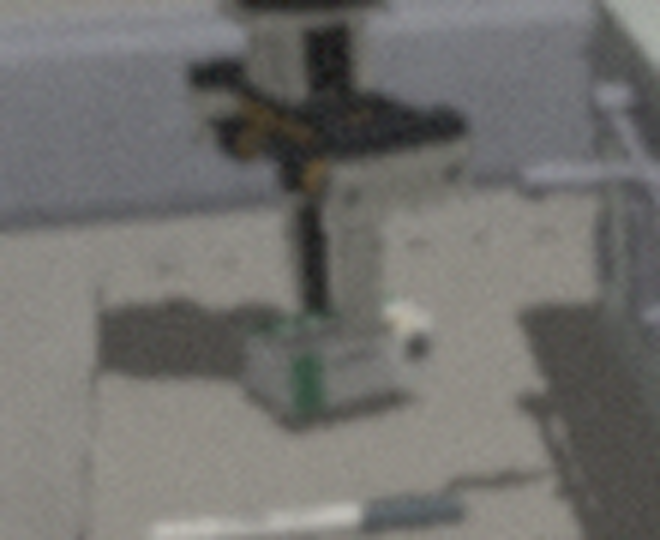

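```bash
python3 - <<'E'
from h import *
s=avg("side",4);t=avg("top",2)
crop(s*1.4,180,170,240,220,13,"pics/g3side.png");crop(t*1.4,145,200,200,250,12,"pics/g3top.png")
state()
E
```

```text
t 5.55 p [454.  269.3   9.3] jawyaw -1.189 z [ 0.002  0.001 -1.   ] F [-0.2 -0.2 15.7] T [-0.23  0.06 -0.04] gap 45.1
```

View pics/g3side.png

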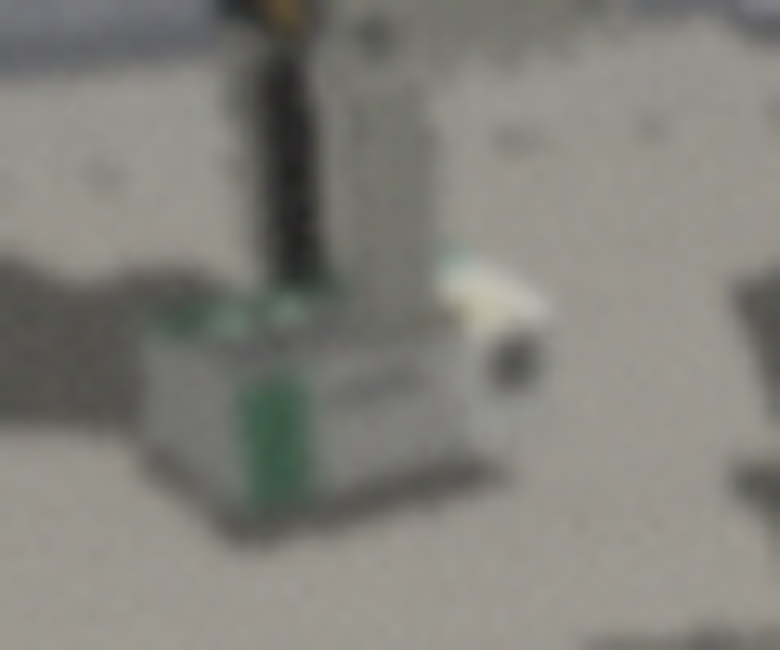

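View pics/g3top.png

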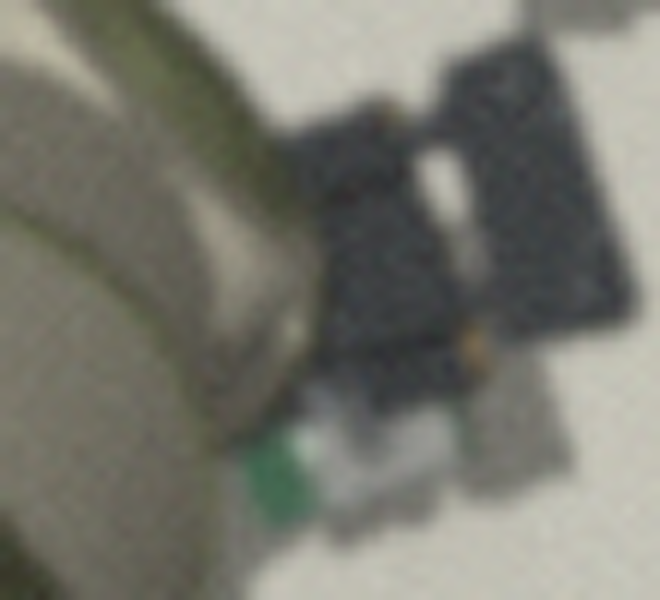

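```bash
python3 - <<'E'
from h import *
j=np.array([np.cos(-1.187),np.sin(-1.187),0])
for c,h in((np.array([452.1,271.7,78.9]),46.5),(np.array([454,269.4,9.3]),23),(np.array([454,269.4,9.3]),28)):
    print(np.round(P("side",[c+j*h,c-j*h,c]),1).tolist(), np.round(P("side",[c+j*(h+15),c-j*(h+15)]),1).tolist())
E
```

```text
[[211.2, 183.1], [197.9, 175.4], [204.3, 179.1]] [[213.6, 184.4], [195.9, 174.2]]
[[210.1, 202.3], [203.5, 197.9], [206.7, 200.0]] [[212.3, 203.8], [201.4, 196.5]]
[[210.8, 202.8], [202.8, 197.4], [206.7, 200.0]] [[213.0, 204.3], [200.8, 196.0]]
```

{"op": "servo_tool", "data": {"plan": [0,0,0,0,0,-15,45,0,0,0,0,0,-20,45,0,0,0,0,0,-20,45,0,0,0,0,0,0,45,0,0,0,0,0,0,45]}}

```text
time_s: 5.97
position: [453.7, 269.2, 64.0]
eef_rot: [-2.601, 1.759, -0.001]
wrist_force: [-0.4, -0.5, -1.1]
finger_gap: 0.486
```

```bash
python3 - <<'E'
from h import *
state()
s=avg("side",3);t=avg("top",1)
crop(s*1.4,170,150,240,220,8,"pics/g4side.png");crop(t*1.4,145,200,200,250,12,"pics/g4top.png")
E
```

```text
t 5.97 p [453.7 269.2  64. ] jawyaw -1.189 z [ 0.002  0.001 -1.   ] F [-0.4 -0.5 -1.1] T [ 0.05 -0.   -0.01] gap 45.2
```

View pics/g4side.png

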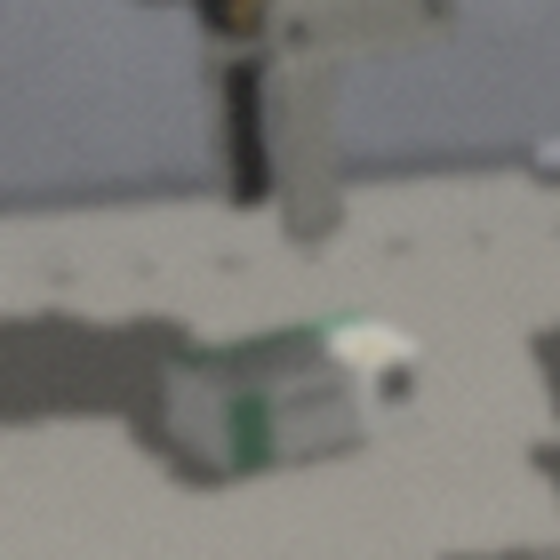

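```bash
python3 - <<'E'
from h import *
for z in(64,74,84,94): print(z,np.round(P("side",[[453.7,269.2,z]]),1))
for z in(79,90,101,110): print(z,np.round(P("side",[[452.1,271.7,z]]),1), "obs 204.6,171.9")
E
```

```text
64 [[205.3 183.8]]
74 [[205.  180.8]]
84 [[204.8 177.7]]
94 [[204.5 174.7]]
79 [[204.3 179. ]] obs 204.6,171.9
90 [[204.  175.7]] obs 204.6,171.9
101 [[203.8 172.3]] obs 204.6,171.9
110 [[203.5 169.5]] obs 204.6,171.9
```

{"op": "servo_tool", "data": {"plan": [0,0,0,0,0,0,93,0,0,0,0,0,0,93,0,0,0,0,0,0,93,0,0,0,0,0,0,93,0,0,0,0,0,0,93,0,0,0,-0.4,0,20,93,0,0,0,-0.4,0,20,93,0,0,0,-0.2,0,15,93,0,0,0,0,0,0,93]}}

```text
time_s: 6.92
position: [451.5, 269.3, 5.9]
eef_rot: [2.6, -1.757, -0.002]
wrist_force: [-0.1, 0.3, 0.2]
finger_gap: 0.996
```

```bash
python3 - <<'E'
from h import *
state()
s=avg("side",2)
crop(s*1.4,170,150,240,220,8,"pics/g5side.png")
E
```

```text
t 6.92 p [451.5 269.3   5.9] jawyaw -1.189 z [-0.003 -0.002 -1.   ] F [-0.1  0.3  0.2] T [-0.01  0.04  0.01] gap 92.7
```

View pics/g5side.png

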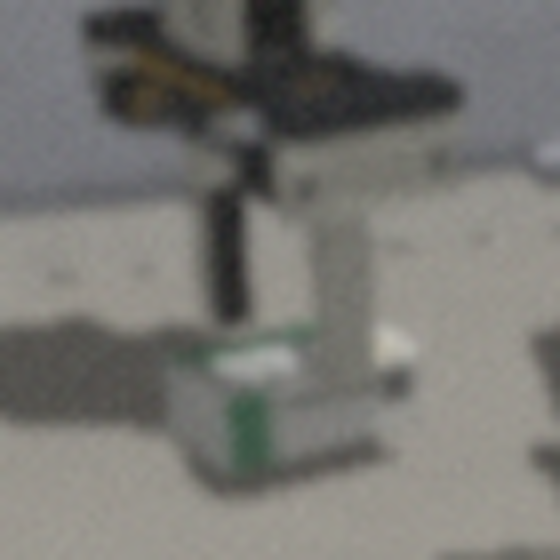

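{"op": "servo_tool", "data": {"plan": [0,0,0,0,0,10,93,0,0,0,0,0,9,93,0,0,0,0,0,0,93,0,0,0,0,0,0,75,0,0,0,0,0,0,65,0,0,0,0,0,0,60,0,0,0,0,0,0,57,0,0,0,0,0,0,54,0,0,0,0,0,0,50,0,0,0,0,0,0,45,0,0,0,0,0,0,45,0,0,0,0,0,0,45]}}

```text
time_s: 8.02
position: [452.8, 269.9, -10.7]
eef_rot: [-2.602, 1.759, -0.0]
wrist_force: [-0.5, -0.9, 3.2]
finger_gap: 0.593
```

```bash
python3 - <<'E'
from h import *
state()
s=avg("side",2)
crop(s*1.4,170,150,240,220,8,"pics/g6side.png")
E
```

```text
t 8.02 p [452.8 269.9 -10.7] jawyaw -1.189 z [ 0.  0. -1.] F [-0.5 -0.9  3.2] T [-0.1   0.04 -0.02] gap 55.1
```

View pics/g6side.png

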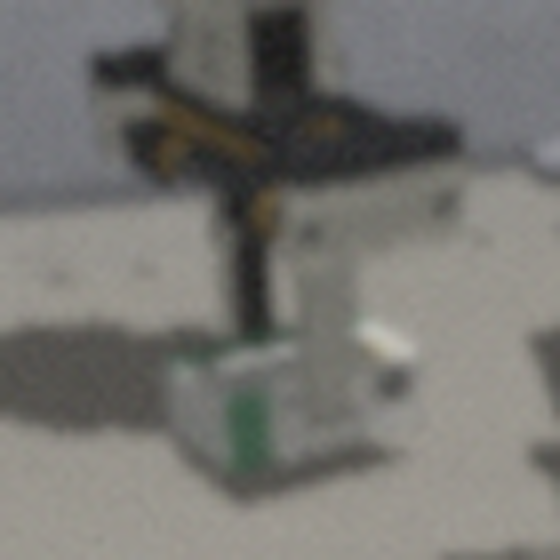

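```bash
python3 - <<'E'
from h import *
p,R,o=state();goal(p,R,[452.8,269.9,165]);q=np.array([452.8,269.9,165]);goal(q,R,[477,-225,165],-1.722)
E
```

```text
t 8.12 p [452.8 269.9 -10.8] jawyaw -1.189 z [ 0.  0. -1.] F [ 0.1 -1.1  5.3] T [-0.19  0.01 -0.01] gap 55.2
shift in tool axes [  -0.    -0.  -175.8] len 175.8
shift in tool axes [468.3 161.9  -0. ] len 495.5
turn in tool axes [-0.     0.     0.533]
```

{"op": "servo_tool", "data": {"plan": [0,0,0,0,0,-10,45,0,0,0,0,0,-25,45,0,0,0,0,0,-35,45,0,0,0,0,0,-35,45,0,0,0,0,0,-35,45,0,0,0,0,0,-35,45,0,0,0,0,0,0,45]}}

```text
time_s: 8.7
position: [455.0, 271.4, 170.5]
eef_rot: [-2.595, 1.755, -0.005]
wrist_force: [1.8, -0.1, -1.5]
finger_gap: 0.591
```

```bash
python3 - <<'E'
from h import *
p,R,o=state();goal(p,R,[477,-225,160],-1.722)
s=robot.capture("side")
crop(s*1.4,150,80,250,180,6,"pics/g7side.png")
E
```

```text
t 8.7 p [455.  271.4 170.5] jawyaw -1.189 z [ 0.007  0.005 -1.   ] F [ 1.8 -0.1 -1.5] T [ 0.04 -0.1  -0.01] gap 55.0
shift in tool axes [468.9 164.4   8.1] len 497.0
turn in tool axes [-0.008  0.004  0.533]
```

View pics/g7side.png

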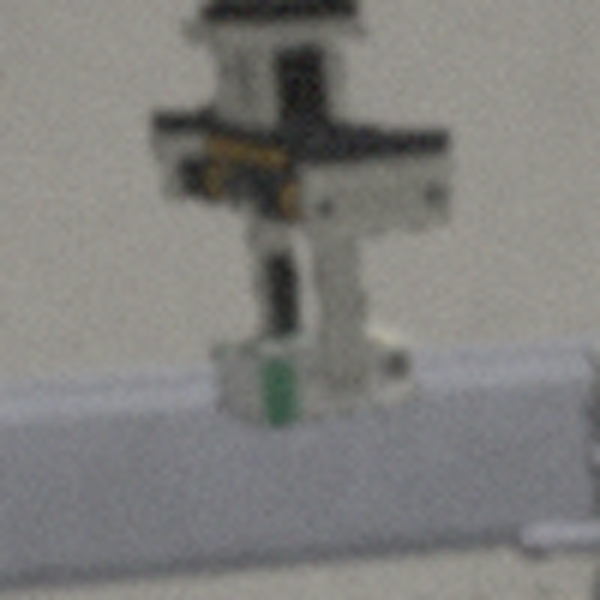

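{"op": "servo_tool", "data": {"plan": [0,0,0,20,7,0,45,0,0,0,36,12.6,0,45,0,0,0,36,12.6,0,45,0,0,0,36,12.6,0,45,0,0,0,36,12.6,0,45,0,0,0,36,12.6,0,45,0,0,0,36,12.6,0,45,0,0,0,36,12.6,0,45,0,0,0,36,12.6,0,45,0,0,0,36,12.6,0,45,0,0,0,36,12.6,0,45,0,0,0,36,12.6,0,45,0,0,0,36,12.6,0,45,0,0,0,16,6,0,45,0,0,0.107,0,0,0,45,0,0,0.107,0,0,0,45,0,0,0.107,0,0,0,45,0,0,0.107,0,0,0,45,0,0,0.105,0,0,0,45,0,0,0,0,0,0,45]}}

```text
time_s: 10.42
position: [473.7, -225.1, 162.8]
eef_rot: [2.041, -2.386, -0.003]
wrist_force: [1.0, 1.1, -1.8]
finger_gap: 0.594
```

```bash
python3 - <<'E'
from h import *
p,R,o=state();goal(p,R,[477,-225,90],-1.722)
E
```

```text
t 10.42 p [ 473.7 -225.1  162.8] jawyaw -1.727 z [-0.003  0.001 -1.   ] F [ 1.   1.1 -1.8] T [ 0.09 -0.01 -0.02] gap 55.2
shift in tool axes [-0.6 -3.4 72.8] len 72.9
turn in tool axes [ 0.003  0.    -0.005]
```

{"op": "servo_tool", "data": {"plan": [0,0,0,-0.5,-3,30,45,0,0,0,0,0,30,45,0,0,0,0,0,26,45,0,0,0,0,0,0,45,0,0,0,0,0,0,45,0,0,0,0,0,0,45]}}

```text
time_s: 10.92
position: [477.9, -225.7, 78.6]
eef_rot: [2.049, -2.381, -0.0]
wrist_force: [-0.2, -0.4, -1.8]
finger_gap: 0.595
```

```bash
python3 - <<'E'
from h import *
p,R,o=state();goal(p,R,[477,-225,90],-1.722)
s=avg("side",4);t=avg("top",4)
crop(s*1.4,200,215,280,315,6,"pics/p1side.png");crop(t*1.4,300,190,360,250,10,"pics/p1top.png")
E
```

```text
t 10.92 p [ 477.9 -225.7   78.6] jawyaw -1.721 z [-0.  0. -1.] F [-0.2 -0.4 -1.8] T [ 0.04 -0.02 -0.03] gap 55.3
shift in tool axes [ -0.6   1.  -11.4] len 11.4
turn in tool axes [0.    0.    0.001]
```

View pics/p1side.png

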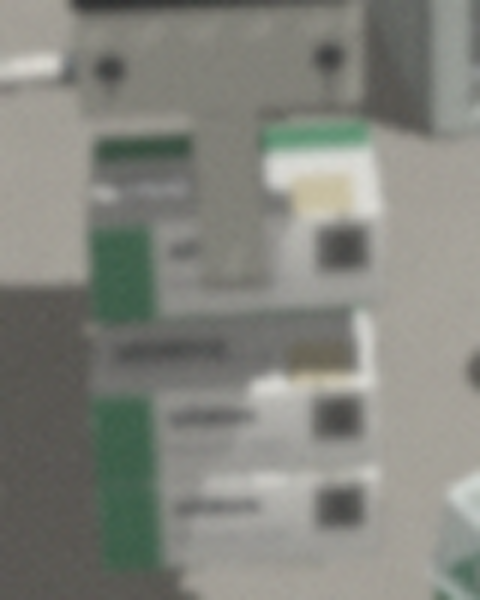

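View pics/p1top.png

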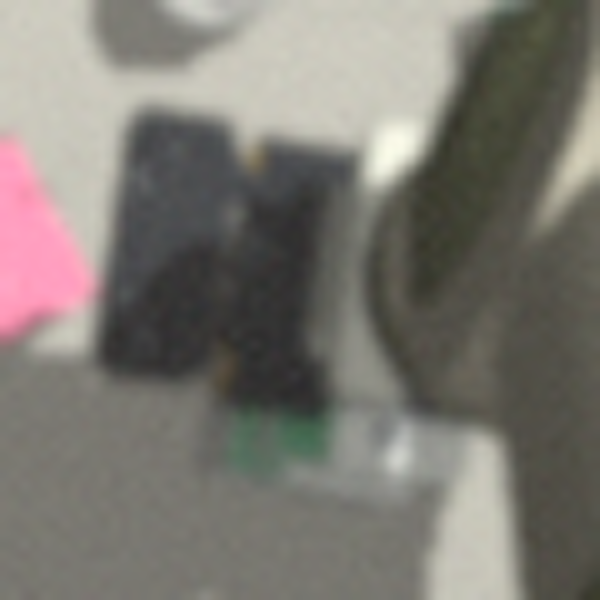

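```bash
python3 - <<'E'
from h import *
def corners(x,y,yaw,z):
    c,s=np.cos(yaw),np.sin(yaw);L=np.array([[-27.5,42.5],[27.5,42.5],[27.5,-42.5],[-27.5,-42.5]])
    return np.c_[L@np.array([[c,s],[-s,c]])+[x,y],np.full(4,z)]
im=cv2.imread("pics/p1side.png")
for (x,y,yaw,zs,col) in((477,-225,-1.722,(0,32,64),(0,0,255)),(477.9,-225.7,-1.721,(90,122),(255,0,0))):
    for z in zs:
        q=(P("side",corners(x,y,yaw,z))-[200,215]+.5)*6-.5
        print(z,np.round(q).tolist());cv2.polylines(im,[np.round(q).astype(int)],True,col,1)
cv2.imwrite("pics/p1o.png",im)
im=cv2.imread("pics/p1top.png")
for (x,y,yaw,zs,col) in((477,-225,-1.722,(64,),(0,0,255)),(477.9,-225.7,-1.721,(122,),(255,0,0))):
    for z in zs:
        q=(P("top",corners(x,y,yaw,z))-[300,190]+.5)*10-.5
        cv2.polylines(im,[np.round(q).astype(int)],True,col,1)
cv2.imwrite("pics/p1ot.png",im)
E
```

```text
0 [[372.0, 447.0], [385.0, 558.0], [106.0, 576.0], [113.0, 463.0]]
32 [[369.0, 364.0], [383.0, 470.0], [99.0, 488.0], [107.0, 380.0]]
64 [[367.0, 279.0], [381.0, 380.0], [92.0, 398.0], [100.0, 295.0]]
90 [[368.0, 208.0], [382.0, 305.0], [89.0, 323.0], [98.0, 224.0]]
122 [[366.0, 118.0], [380.0, 209.0], [81.0, 226.0], [91.0, 133.0]]
```

View pics/p1o.png

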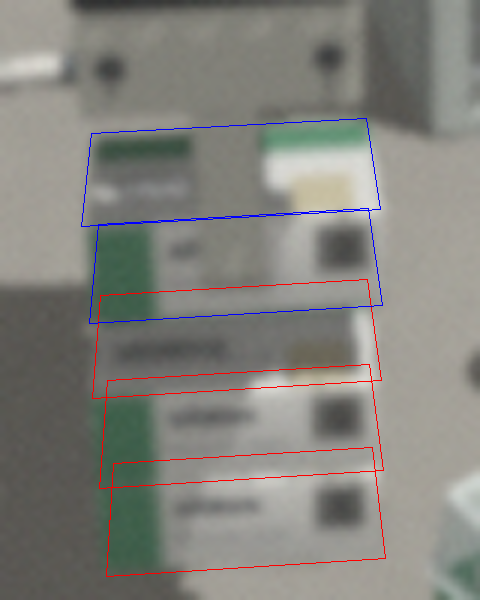

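View pics/p1ot.png

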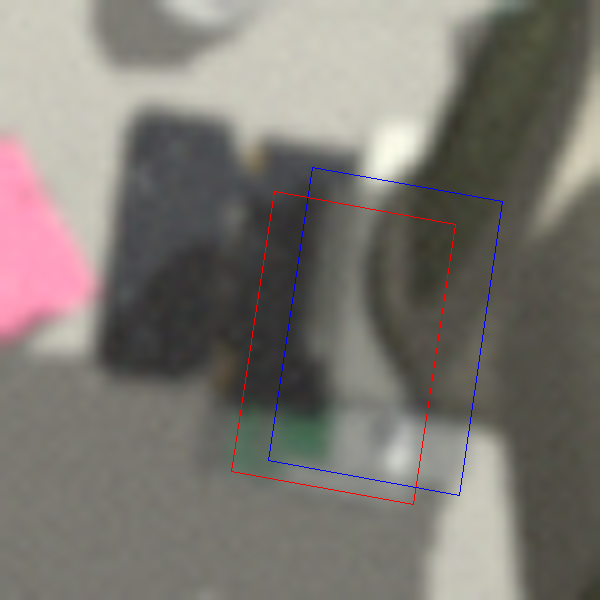

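```bash
python3 - <<'E'
from h import *
t=avg("top",6);np.save("t1.npy",t)
crop(t*1.8,318,224,352,246,22,"pics/p2top.png")
def corners(x,y,yaw,z):
    c,s=np.cos(yaw),np.sin(yaw);L=np.array([[-27.5,42.5],[27.5,42.5],[27.5,-42.5],[-27.5,-42.5]])
    return np.c_[L@np.array([[c,s],[-s,c]])+[x,y],np.full(4,z)]
for a in ((477,-225,-1.722,64),(477.9,-225.7,-1.721,122),(477.9,-225.7,-1.721,90)):
    print(a,np.round((P("top",corners(*a))-[318,224]+.5)*22-.5).tolist())
state()
E
```

```text
(477, -225, -1.722, 64) [[207.0, -327.0], [605.0, -255.0], [514.0, 362.0], [112.0, 289.0]]
(477.9, -225.7, -1.721, 122) [[292.0, -379.0], [709.0, -304.0], [615.0, 342.0], [193.0, 265.0]]
(477.9, -225.7, -1.721, 90) [[247.0, -354.0], [653.0, -281.0], [561.0, 349.0], [150.0, 275.0]]
t 11.62 p [ 477.7 -225.6   78.1] jawyaw -1.722 z [-0.  0. -1.] F [ 0.1  0.2 -2.7] T [ 0.05  0.01 -0.01] gap 55.1
```

View pics/p2top.png

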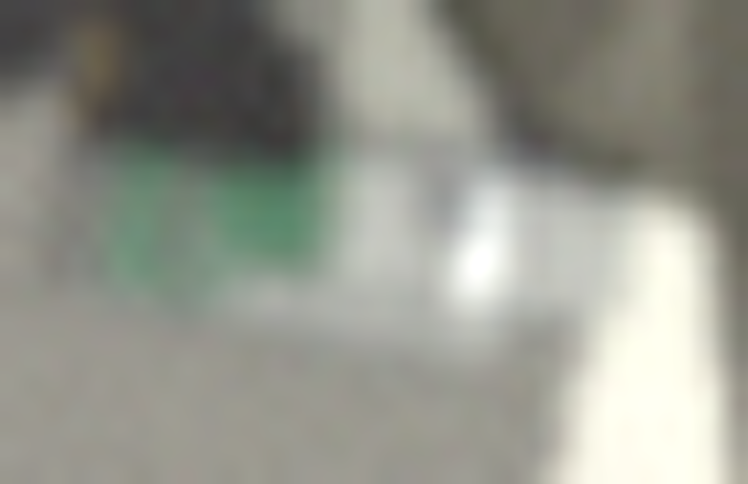

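{"op": "servo_tool", "data": {"plan": [0,0,0,-0.4,1.6,0,45,0,0,0,0,0,8,45,0,0,0,0,0,8,45,0,0,0,0,0,5,45,0,0,0,0,0,2,45,0,0,0,0,0,1,45,0,0,0,0,0,0,45,0,0,0,0,0,0,45]}}

```text
time_s: 12.28
position: [476.3, -225.0, 54.0]
eef_rot: [2.047, -2.383, -0.0]
wrist_force: [0.6, 0.0, -1.7]
finger_gap: 0.595
```

```bash
python3 - <<'E'
from h import *
state()
s=avg("side",4)
crop(s*1.4,200,215,280,315,6,"pics/p3side.png")
state()
E
```

```text
t 12.28 p [ 476.3 -225.    54. ] jawyaw -1.722 z [-0. -0. -1.] F [ 0.6  0.  -1.7] T [0.05 0.05 0.  ] gap 55.3
t 12.48 p [ 476.4 -225.    54.3] jawyaw -1.722 z [ 0. -0. -1.] F [ 0.4  0.1 -2.7] T [ 0.08  0.06 -0.01] gap 54.8
```

View pics/p3side.png

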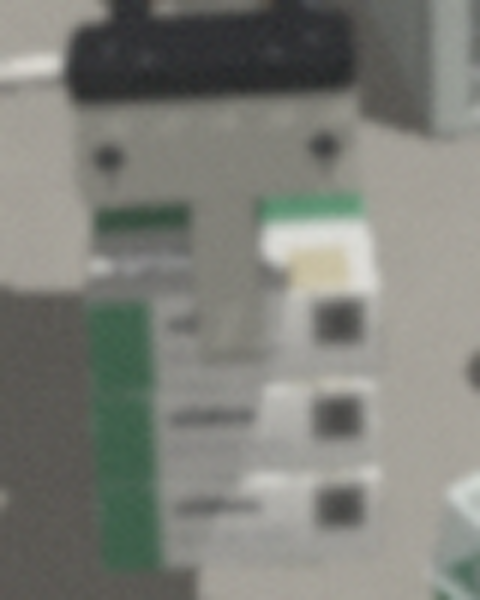

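{"op": "servo_tool", "data": {"plan": [0,0,0,0,0,0.7,45,0,0,0,0,0,0.7,45,0,0,0,0,0,0,45,0,0,0,0,0,0,45]}}

```text
time_s: 12.82
position: [476.4, -225.0, 53.3]
eef_rot: [-2.047, 2.383, -0.001]
wrist_force: [-1.4, 0.4, 6.5]
finger_gap: 0.594
```

Contact (+6.5 N). Release, gently, then rise.

{"op": "servo_tool", "data": {"plan": [0,0,0,0,0,-0.5,52,0,0,0,0,0,0,56,0,0,0,0,0,0,58,0,0,0,0,0,0,62,0,0,0,0,0,0,70,0,0,0,0,0,0,80,0,0,0,0,0,0,88,0,0,0,0,0,-6,88,0,0,0,0,0,-25,88,0,0,0,0,0,-35,88,0,0,0,0,0,-40,88,0,0,0,0,0,-40,88,0,0,0,0,0,-40,88,0,0,0,0,0,-20,88]}}

```text
time_s: 13.98
position: [477.2, -225.6, 264.4]
eef_rot: [-2.045, 2.381, -0.008]
wrist_force: [0.7, -0.2, 0.6]
finger_gap: 0.944
```

```bash
python3 - <<'E'
from h import *
state()
s=avg("side",4);t=avg("top",4)
a=lambda im,b,f:cv2.resize(np.clip(im*1.4,0,255).astype(np.uint8)[b[1]:b[3],b[0]:b[2],::-1],None,fx=f,fy=f,interpolation=cv2.INTER_CUBIC)
cv2.imwrite("pics/q_s.png",a(s,(200,215,280,315),6))
cv2.imwrite("pics/q_t.png",a(t,(300,180,380,250),8))
cv2.imwrite("pics/q_k.png",a(s,(230,140,290,200),9))
E
```

```text
t 13.98 p [ 477.2 -225.6  264.4] jawyaw -1.722 z [ 0.005 -0.002 -1.   ] F [ 0.7 -0.2  0.6] T [-0.02 -0.01  0.04] gap 87.8
```

View pics/q_s.png

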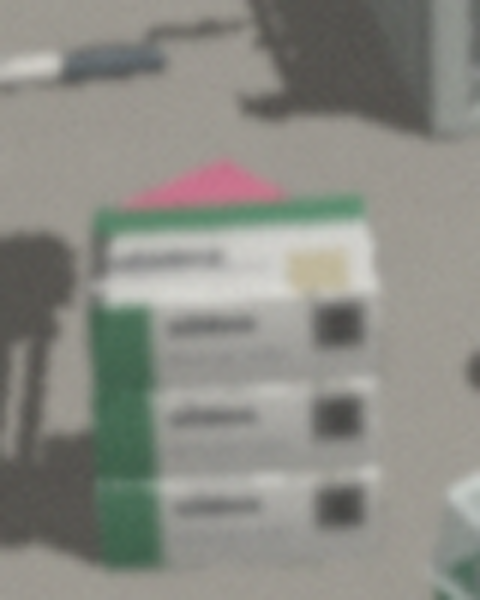

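View pics/q_t.png

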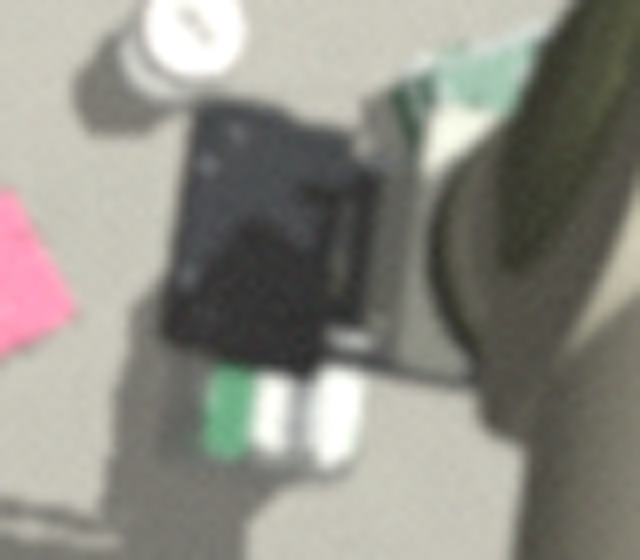

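```bash
python3 - <<'E'
from h import *
p,R,o=state();R2=goal(p,R,[548,88,264],-1.58);goal(p,R2,[548,88,264])
d=np.load("av.npz");t=d["t"].mean(2)
for r in range(184,203): print(r,np.round(t[r,222:238]).astype(int).tolist())
E
```

```text
t 14.38 p [ 475.5 -224.6  257.8] jawyaw -1.722 z [-0.003  0.001 -1.   ] F [0.4 0.1 0.4] T [0.02 0.01 0.01] gap 88.0
shift in tool axes [-320.   -24.6   -6.1] len 321.0
turn in tool axes [ 0.003  0.001 -0.142]
shift in tool axes [-313.3  -69.6   -6.2] len 321.0
184 [81, 79, 83, 82, 80, 91, 113, 122, 107, 88, 84, 82, 79, 85, 85, 83]
185 [80, 82, 80, 83, 80, 91, 114, 122, 102, 85, 81, 78, 78, 77, 77, 77]
186 [84, 83, 84, 82, 82, 94, 113, 118, 101, 84, 82, 83, 80, 82, 80, 81]
187 [85, 83, 84, 82, 85, 96, 115, 119, 102, 85, 84, 82, 82, 85, 85, 84]
188 [85, 84, 82, 82, 89, 104, 120, 123, 104, 90, 83, 84, 83, 84, 84, 85]
189 [84, 84, 83, 82, 89, 109, 125, 125, 112, 92, 83, 84, 85, 83, 83, 84]
190 [83, 83, 84, 81, 88, 113, 126, 127, 111, 92, 84, 84, 83, 84, 84, 84]
191 [83, 85, 85, 81, 90, 113, 128, 128, 112, 89, 83, 82, 84, 85, 83, 81]
192 [84, 81, 82, 85, 94, 113, 130, 127, 112, 89, 82, 82, 83, 84, 80, 85]
193 [84, 83, 85, 84, 93, 116, 132, 130, 112, 88, 82, 84, 83, 83, 82, 84]
194 [85, 83, 84, 86, 98, 119, 132, 128, 110, 91, 83, 85, 83, 84, 83, 83]
195 [84, 83, 82, 86, 101, 121, 135, 128, 109, 90, 83, 83, 83, 84, 84, 82]
196 [82, 83, 84, 90, 101, 123, 133, 126, 110, 92, 85, 84, 83, 83, 83, 84]
197 [92, 87, 84, 90, 103, 124, 134, 126, 107, 90, 84, 82, 84, 84, 84, 84]
198 [101, 90, 86, 90, 105, 124, 132, 122, 103, 89, 82, 83, 83, 82, 88, 90]
199 [96, 89, 83, 87, 98, 116, 123, 117, 101, 86, 85, 82, 80, 85, 90, 96]
200 [86, 86, 84, 83, 88, 99, 104, 101, 95, 87, 83, 83, 85, 84, 89, 93]
201 [97, 95, 88, 83, 85, 83, 92, 98, 100, 99, 97, 97, 98, 97, 98, 100]
202 [120, 115, 104, 96, 92, 88, 95, 112, 120, 120, 119, 120, 120, 120, 122, 121]
```

```bash
python3 - <<'E'
from h import *
for u,v in((228.2,199.8),(228.3,194),(228.5,188)): print(ray("top",u,v,158),ray("top",u,v,164))
print(P("side",[[530,88,158],[548,88,158],[566,88,158]]))
E
```

```text
[529.85531105  88.14814259 158.        ] [529.12333573  87.81648211 164.        ]
[546.18519074  88.47136354 158.        ] [545.37009785  88.13805789 164.        ]
[563.15863626  88.53677824 158.        ] [562.2571501   88.20313964 164.        ]
[[237.51228516 169.72664898]
 [244.35540763 169.10882996]
 [251.14672143 168.49568839]]
```

{"op": "servo_tool", "data": {"plan": [0,0,-0.07,0,0,0,60,0,0,-0.07,0,0,0,30,0,0,0,-31.3,-6.9,0,14,0,0,0,-31.3,-6.9,0,14,0,0,0,-31.3,-6.9,0,14,0,0,0,-31.3,-6.9,0,14,0,0,0,-31.3,-6.9,0,14,0,0,0,-31.3,-6.9,0,14,0,0,0,-31.3,-6.9,0,14,0,0,0,-31.3,-6.9,0,14,0,0,0,-31.3,-6.9,0,14,0,0,0,-31.3,-6.9,0,14,0,0,0,0,0,0,14,0,0,0,0,0,0,14]}}

```text
time_s: 15.55
position: [548.4, 89.2, 257.8]
eef_rot: [2.212, -2.228, -0.003]
wrist_force: [0.5, -0.8, -0.1]
finger_gap: 0.153
```

```bash
python3 - <<'E'
from h import *
p,R,o=state();R2=goal(p,R,[548,88,250],-1.58)
s=avg("side",4)
crop(s*1.4,200,90,290,180,6.5,"pics/k1s.png")
for z in (250,260,270,280,290): print(z,P("side",[[p[0],p[1],z]]))
t=avg("top",2);crop(t*1.3,300,180,380,250,8,"pics/k1t.png")
E
```

```text
t 15.55 p [548.4  89.2 257.8] jawyaw -1.578 z [-0.002 -0.    -1.   ] F [ 0.5 -0.8 -0.1] T [0.02 0.01 0.01] gap 14.2
shift in tool axes [1.2 0.4 7.8] len 7.9
turn in tool axes [ 0.002 -0.     0.002]
250 [[242.974881   133.99388999]]
260 [[242.81174713 130.04146749]]
270 [[242.64733222 126.0580076 ]]
280 [[242.4816211  122.04314329]]
290 [[242.3145984 117.9965017]]
```

View pics/k1s.png

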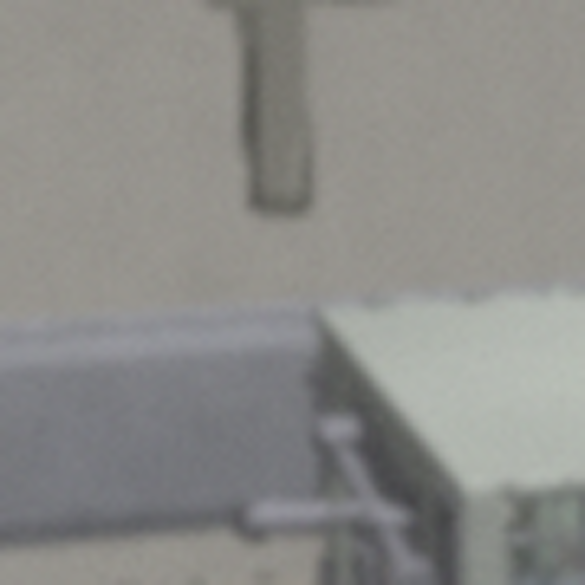

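View pics/k1t.png

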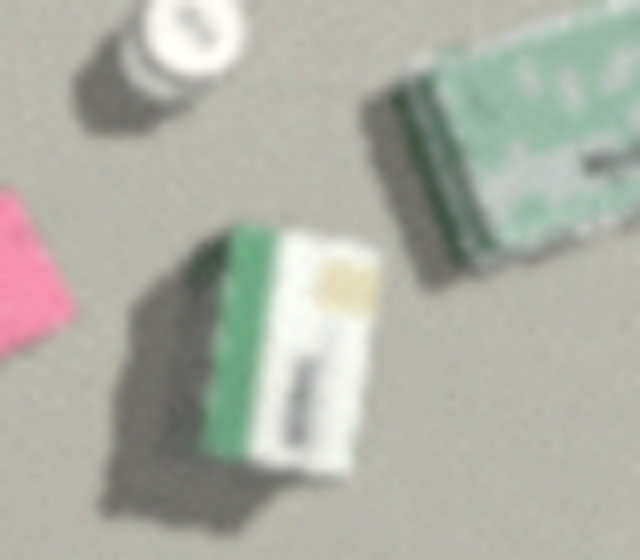

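{"op": "servo_tool", "data": {"plan": [0,0,0,0.9,1.9,0,50,0,0,0,0,0,0,50,0,0,0,0,0,20,50,0,0,0,0,0,30,50,0,0,0,0,0,30,50,0,0,0,0,0,30,50,0,0,0,0,0,20,50,0,0,0,0,0,6,50,0,0,0,0,0,0,50]}}

```text
time_s: 16.6
position: [546.0, 86.0, 122.0]
eef_rot: [2.207, -2.232, -0.002]
wrist_force: [0.1, -0.1, -0.2]
finger_gap: 0.539
```

```bash
python3 - <<'E'
from h import *
p,R,o=state();R2=goal(p,R,[546.5,88.3,122],-1.58)
s=avg("side",4)
crop(s*1.4,210,120,290,200,7.4,"pics/k2s.png")
E
```

```text
t 16.6 p [546.  86. 122.] jawyaw -1.582 z [-0.003 -0.001 -1.   ] F [ 0.1 -0.1 -0.2] T [0.03 0.02 0.04] gap 50.2
shift in tool axes [-2.3 -0.5 -0. ] len 2.3
turn in tool axes [ 0.003 -0.001 -0.002]
```

View pics/k2s.png

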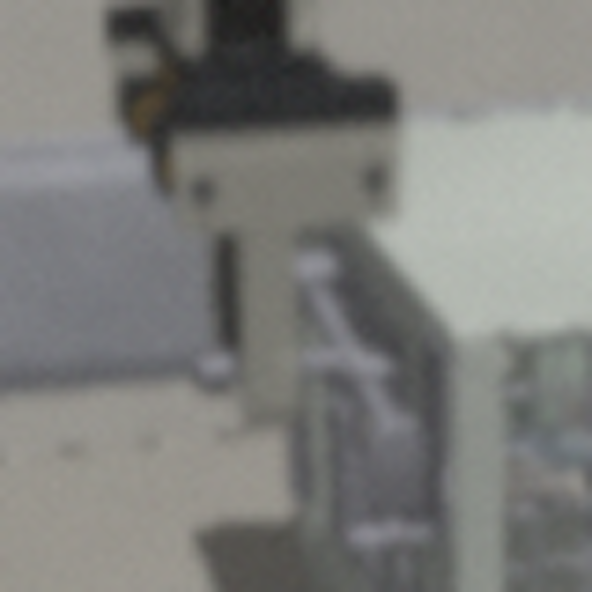

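{"op": "servo_tool", "data": {"plan": [0,0,0,-2.3,-0.4,0,50,0,0,0,0,0,0,40,0,0,0,0,0,0,30,0,0,0,0,0,0,22,0,0,0,0,0,0,17,0,0,0,0,0,0,12,0,0,0,0,0,0,5,0,0,0,0,0,0,5,0,0,0,0,0,0,5]}}

```text
time_s: 17.55
position: [547.3, 88.7, 123.2]
eef_rot: [2.209, -2.234, -0.0]
wrist_force: [0.4, 0.1, 0.7]
finger_gap: 0.143
```

```bash
python3 - <<'E'
from h import *
p,R,o=state()
s=avg("side",3)
crop(s*1.4,210,120,290,200,7.4,"pics/k3s.png")
state()
E
```

```text
t 17.55 p [547.3  88.7 123.2] jawyaw -1.582 z [-0. -0. -1.] F [0.4 0.1 0.7] T [ 0.04  0.01 -0.04] gap 13.3
t 17.7 p [547.3  88.7 123.2] jawyaw -1.582 z [-0. -0. -1.] F [ 0.4 -0.5  0.5] T [-0.01 -0.01 -0.04] gap 13.1
```

View pics/k3s.png

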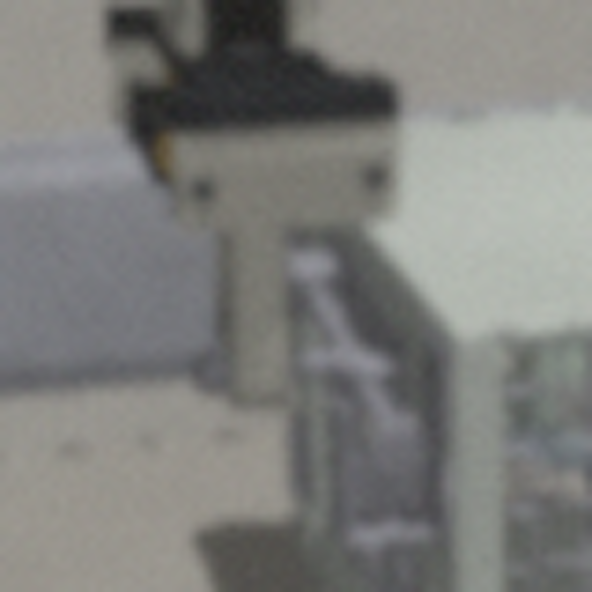

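{"op": "servo_tool", "data": {"plan": [0,0,0,0,0,-2,5,0,0,0,0,0,-2.5,5,0,0,0,0,0,-2.5,5,0,0,0,0,0,-2,5,0,0,0,0,0,0,5,0,0,0,0,0,0,5]}}

```text
time_s: 18.2
position: [547.2, 88.5, 132.3]
eef_rot: [2.209, -2.234, 0.0]
wrist_force: [-0.7, -0.8, -3.6]
finger_gap: 0.138
```

```bash
python3 - <<'E'
from h import *
p,R,o=state()
s=avg("side",3)
crop(s*1.4,210,120,290,200,7.4,"pics/k4s.png")
E
```

```text
t 18.2 p [547.2  88.5 132.3] jawyaw -1.582 z [ 0. -0. -1.] F [-0.7 -0.8 -3.6] T [-0.27 -0.05 -0.08] gap 12.9
```

View pics/k4s.png

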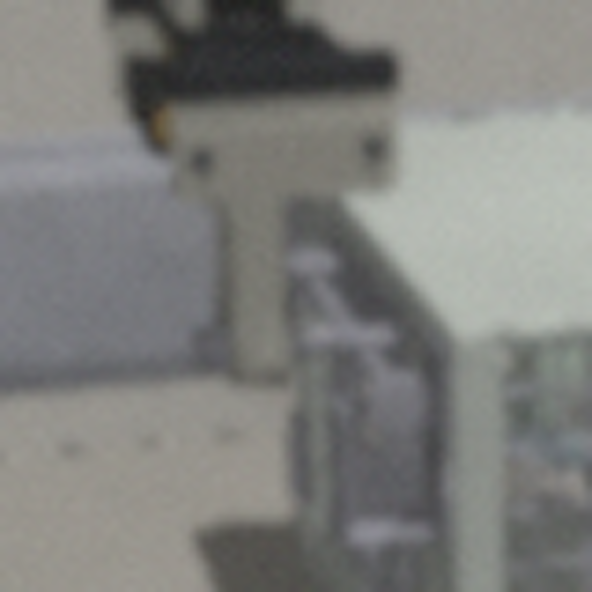

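{"op": "servo_tool", "data": {"plan": [0,0,0,-2,0,0,5,0,0,0,-3,0,0,5,0,0,0,-3,0,0,5,0,0,0,-3,0,0,5,0,0,0,-1,0,0,5,0,0,0,0,0,0,5]}}

```text
time_s: 18.85
position: [547.5, 101.6, 132.2]
eef_rot: [-2.21, 2.232, 0.0]
wrist_force: [0.7, 0.9, -3.1]
finger_gap: 0.141
```

```bash
python3 - <<'E'
from h import *
p,R,o=state()
E
```

```text
t 18.85 p [547.5 101.6 132.2] jawyaw -1.581 z [ 0.     0.001 -1.   ] F [ 0.7  0.9 -3.1] T [ 0.17 -0.12 -0.04] gap 13.1
```

{"op": "servo_tool", "data": {"plan": [0,0,0,-3,0,0,5,0,0,0,-4,0,0,5,0,0,0,-4,0,0,5,0,0,0,-4,0,0,5,0,0,0,-4,0,0,5,0,0,0,-3,0,0,5,0,0,0,-2,0,0,5,0,0,0,0,0,0,5]}}

```text
time_s: 19.52
position: [547.8, 125.6, 132.2]
eef_rot: [-2.209, 2.233, 0.0]
wrist_force: [1.8, 1.6, -4.3]
finger_gap: 0.142
```

```bash
python3 - <<'E'
from h import *
p,R,o=state()
s=avg("side",3);t=avg("top",3)
crop(s*1.4,210,120,290,200,7.4,"pics/k5s.png");crop(t*1.5,150,160,280,220,6,"pics/k5t.png")
E
```

```text
t 19.52 p [547.8 125.6 132.2] jawyaw -1.581 z [ 0.  0. -1.] F [ 1.8  1.6 -4.3] T [ 0.02 -0.35 -0.07] gap 13.2
```

View pics/k5s.png

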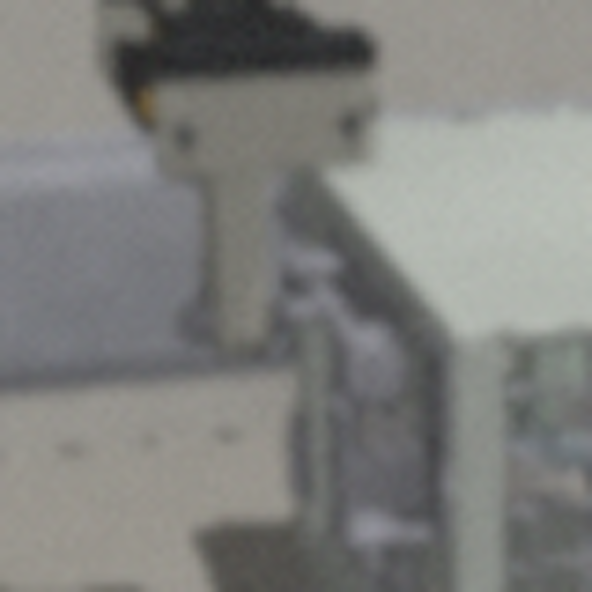

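View pics/k5t.png

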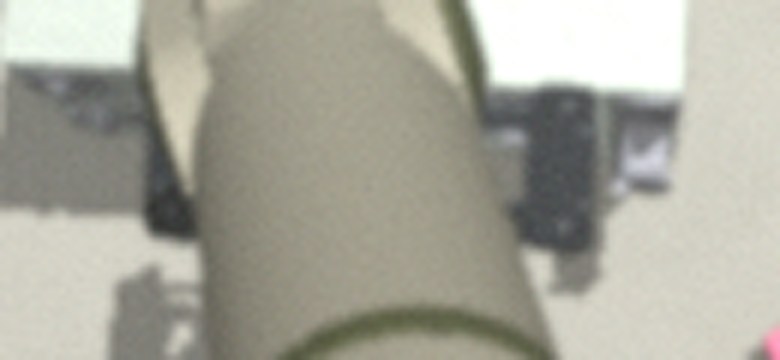

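```bash
python3 - <<'E'
from h import *
p,R,o=state();print(np.round(o["joint_positions"],2))
E
```

```text
t 19.82 p [547.7 124.7 132.2] jawyaw -1.582 z [ 0.  0. -1.] F [ 2.3  1.1 -4.3] T [ 0.1  -0.36 -0.03] gap 12.9
[-0.29  0.49 -0.04  2.04  0.03  0.62 -1.94]
```

{"op": "servo_tool", "data": {"plan": [0,0,0.015,-0.9,2.4,0,5,0,0,0.02,-1.2,3.2,0,5,0,0,0.025,-1.5,4.0,0,5,0,0,0.025,-1.5,4.0,0,5,0,0,0.015,-0.9,2.4,0,5,0,0,0,0,0,0,5]}}

```text
time_s: 20.32
position: [531.3, 131.9, 132.3]
eef_rot: [2.093, -2.342, -0.0]
wrist_force: [3.6, 0.5, -4.2]
finger_gap: 0.144
```

```bash
python3 - <<'E'
from h import *
p,R,o=state();print(np.round(o["joint_positions"],2))
print("F in tool",R.T@np.array(o["wrist_force"]))
s=avg("side",3);t=avg("top",1)
crop(s*1.4,210,120,290,200,7.4,"pics/k6s.png")
E
```

```text
t 20.32 p [531.3 131.9 132.3] jawyaw -1.683 z [-0. -0. -1.] F [ 3.6  0.5 -4.2] T [-0.09 -0.61 -0.14] gap 13.3
[-0.34  0.47 -0.01  2.07  0.01  0.6  -2.04]
F in tool [-0.85295114 -3.50621848  4.20361103]
```

View pics/k6s.png

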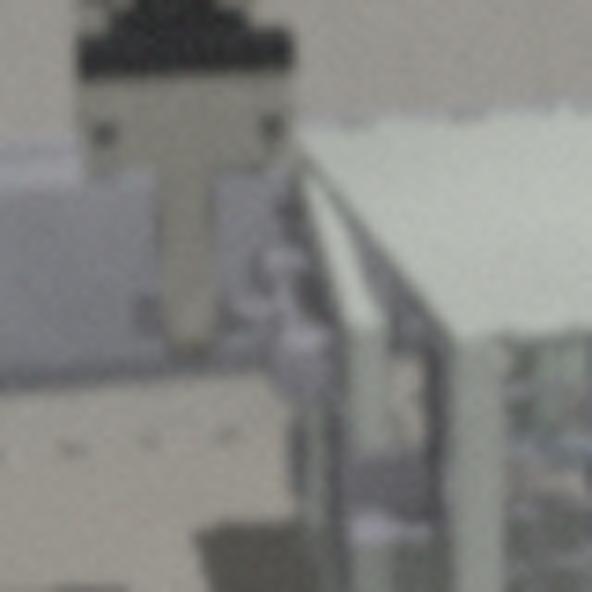

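{"op": "servo_tool", "data": {"plan": [0,0,0.015,-0.9,2.4,0,5,0,0,0.025,-1.5,4.0,0,5,0,0,0.025,-1.5,4.0,0,5,0,0,0.025,-1.5,4.0,0,5,0,0,0.025,-1.5,4.0,0,5,0,0,0.025,-1.5,4.0,0,5,0,0,0.025,-1.5,4.0,0,5,0,0,0.025,-1.5,4.0,0,5,0,0,0.025,-1.5,4.0,0,5,0,0,0.025,-1.5,4.0,0,5,0,0,0.025,-1.5,4.0,0,5,0,0,0.025,-1.5,4.0,0,5,0,0,0.01,-0.6,1.6,0,5,0,0,0,0,0,0,5,0,0,0,0,0,0,5,0,0,0,0,0,0,5]}}

```text
time_s: 21.85
position: [490.2, 160.4, 132.2]
eef_rot: [1.721, -2.628, 0.0]
wrist_force: [3.3, -1.0, -3.9]
finger_gap: 0.139
```

```bash
python3 - <<'E'
from h import *
p,R,o=state();print(np.round(o["joint_positions"],2))
print("F in tool",R.T@np.array(o["wrist_force"]))
s=avg("side",3);t=avg("top",3);np.savez("av2.npz",t=t,s=s)
crop(s*1.4,190,120,290,200,7.4,"pics/k7s.png");crop(t*1.4,140,160,280,250,5.5,"pics/k7t.png")
crop(t*1.4,300,180,380,250,8,"pics/k7p.png")
E
```

```text
t 21.85 p [490.2 160.4 132.2] jawyaw -1.982 z [ 0. -0. -1.] F [ 3.3 -1.  -3.9] T [-0.27 -0.78 -0.06] gap 13.0
[-0.48  0.44  0.08  2.14 -0.06  0.56 -2.34]
F in tool [-0.40933361 -3.37128205  3.87855318]
```

View pics/k7s.png

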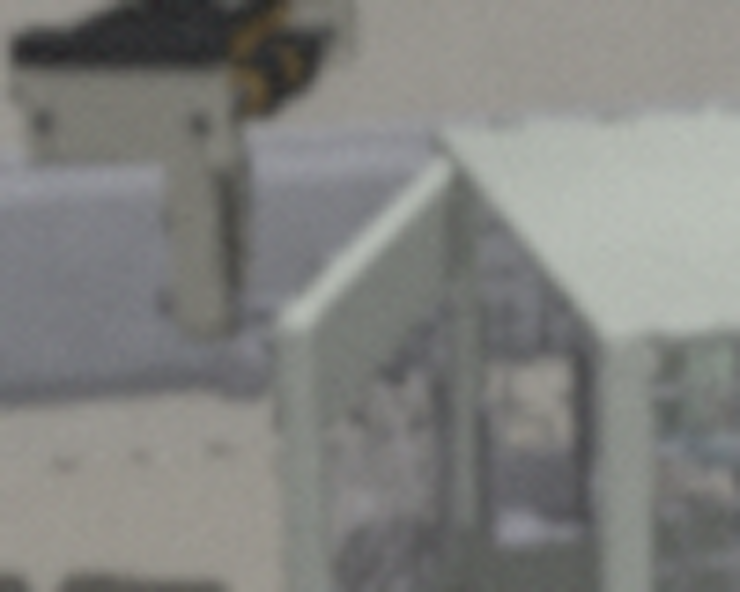

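View pics/k7t.png

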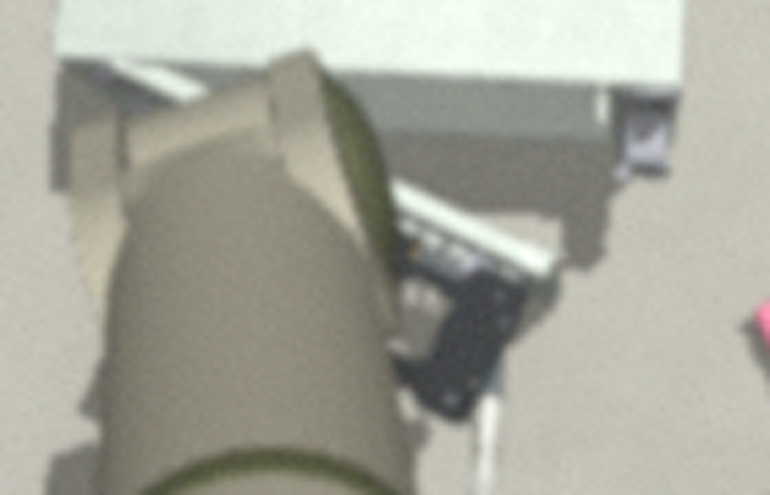

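View pics/k7p.png

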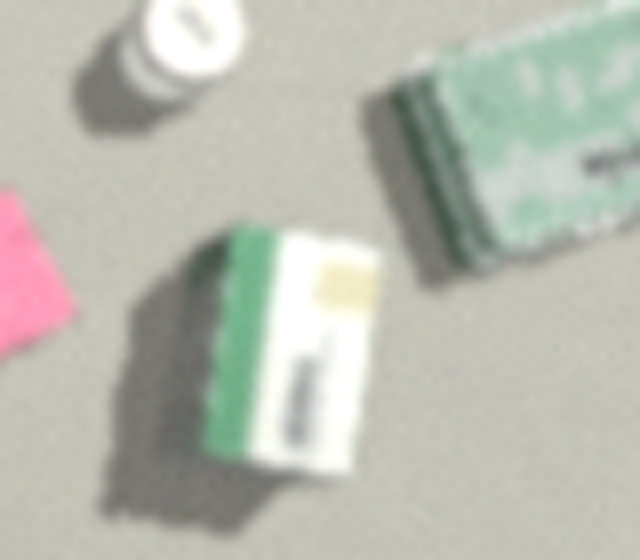

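```bash
python3 - <<'E'
from h import *
pts=px([(115,63),(190,95),(400,190),(548,262)],5.5,(140,160))
W=np.array([ray("top",*q,189) for q in pts]);print(np.round(W,1))
d=W[-1]-W[0];print("angle from -y:",np.arctan2(-d[0],-d[1]),"with cage yaw ~0.012")
c=px([(233,230),(380,245),(350,475),(203,455)],8,(300,180))
print(fitbox(96,[("top",c)],(477,-225,-1.72)))
state()
E
```

```text
[[600.1 275.  189. ]
 [585.  236.7 189. ]
 [540.3 130.2 189. ]
 [506.7  55.8 189. ]]
angle from -y: 0.4029131375768505 with cage yaw ~0.012
(array([ 477.38749732, -224.98796902,   -1.69168491]), array([[[-0.3, -0.7],
        [-0. ,  0.2],
        [ 0.4,  0.4],
        [-0.1,  0. ]]]))
t 22.15 p [490.1 160.5 132.2] jawyaw -1.982 z [-0. -0. -1.] F [ 4.1 -1.3 -4. ] T [-0.31 -0.72 -0.15] gap 13.0
```

```bash
python3 - <<'E'
from h import *
print(robot.job_done());state()
E
```

```text
the job is handed in; nothing more can be done
None
the job is handed in; nothing more can be done
```

I laid the single carton on the pile and let it go. Then I lifted the bolt by its knob, drew it about 36 mm out of the keeper, and swung the gate open. The job was handed in at about 22 s with the gripper still holding the knob.

**Last checks:**
- **Gate:** 0.40 rad open, measured along its top edge in the top camera, with the arm still and steady.
- **Knob:** still gripped, at 13 mm opening against its 14 mm thickness. The spring pulls about 3.5 N.
- **Bolt:** drawn about 36 mm by geometry, and it never met noticeable resistance on the way out.
- **Pile:** the top carton is within about 1 mm of where slide_b was measured before placing, turned 0.03 rad by the last fit. In the side camera, after I let go, the three cartons lined up.
- **Jar and vial:** the jar looked unmoved in the last crop. I didn't re-measure the vial, but the arm only passed well above it.

**What disagreed:**
- **Fingertips:** they sit about 21 mm higher than the reported TCP, seen in pictures and by contact. Because of this, my first grasp slid onto the carton's top with about 15 N and gripped nothing. I corrected the height and the second grasp held.
- **Gate camera fit:** my two estimates of the cage's own angle differ by about 0.03 rad, so the gate angle is good to about that. It is still well inside the allowed range.

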